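# Lay out a tile pattern sample on the print board

### The arm

A 7-joint arm with a two-finger parallel gripper is mounted at the origin on the work surface. World frame = base frame: x ahead of the robot, y to its left, z up, the work surface at z = 0. Lengths are in m, angles in rad, forces in N, time in s.
With the tool pointing down it reaches from about 0.35 to 0.9 m from the base axis. Payload 8.1 kg.
Tool frame: the origin (TCP) lies between the finger pads; the fingertips stand 17 mm ahead of it and the grasp point (between the pads) lies 2 mm behind it; z points along the fingers, y is the line along which they close (so a half turn about z gives the same grasp; the last joint's range is limited). The gripper opens to 92 mm and grips with 3 to 60 N. Pads are 19 mm wide; open, the fingers measure 130 mm over their backs; the gripper's body (75 mm by 190 mm) begins 47 mm behind the grasp point.
Start: joints at [1.048, 0.434, 0.025, 1.573, -0.012, 1.134, -0.075], TCP at [0.255, -0.571, 0.244] pointing down, gripper open.
Joint ranges: [-2.62, 2.62], [-0.44, 2.09], [-1.27, 1.32], [0.08, 2.57], [-1.32, 4.46], [0.12, 2], [-2.74, 2.74]. Speed limits (rad/s): [2.22, 2.22, 3.01, 3.01, 3.14, 3.14, 3.14].

### API

Orientations are given as a rotation vector (axis times angle).
In Python, from cell import observe, get_image, calibration, sign_off, look_for, regions_of, landmark_of gives the robot as it stands.
- The arm moves only by the tool jog_arm, never from a script. Its argument "plan" is a list of rows, each an object with "offset": the shift along the tool's x, y, z normalised to -1 to 1, where 1 is 0.15 m, a list of three; "twist": the turn, a rotation vector about the tool's x, y, z normalised to -1 to 1, where 1 is 2 pi rad, a list of three; "fingers": the gripper command: -1 is shut, 1 is fully open, values between are in proportion. In form: [{"offset": [x, y, z], "twist": [ax, ay, az], "fingers": fingers}, ...]. A call has 1 to 20 rows; each row is the pose to reach, as a shift and turn from the pose commanded when the call began, along the tool's axes at that moment, turning the shorter way round; what a row does not reach only later rows make up. A row lasts 1/8 s, in which the tool goes at most 62.5 mm and 10.7 degrees, less where a joint would pass 70% of its speed; a pose out of reach is approached as far as the arm can. A call with a number of a shift or a turn outside -1 to 1 is refused whole. A call with a gripper value outside its range is refused whole. The fingers move at their own pace and stop on an object; "newtons" is the grip in N (left out, the last holds). Time passes only in rows, so rows that repeat a pose let the fingers close. It gives the time, the measured TCP pose, the force, the opening and the grip force at its end, in the units of the state.
- observe(): the state, without advancing time (a new reading comes with each control period).
- get_image(name): name is "scene" or "top" or "wrist"; returns the picture (420x560x3 uint8, red, green, blue); there is no depth.
- calibration(name): a dict with "fov_y" (degrees; the focal length in pixels is half the picture's height over the tangent of half this angle, whatever the lens; pixels are square), "cx", "cy" (the principal point, pixels), "position" and "attitude" of the camera in the world. Camera axes: x right, y down, z forward; pixel columns grow to the right and rows downward; lengths in m; the calibration is good to about 2 mm. The wrist camera is an equidistant fisheye: a pixel r from the principal point sees the ray r / f radians off the axis. A picture is of the moment at which its call begins: read the wrist's pose just before it. calibration takes no time and is no camera call; for the wrist camera it gives the pose at the moment of the call.
- sign_off(): hands the job in; it is judged then, once.
Trained networks look in the newest picture that a camera, given by its name, has taken for a name from the list of things; names that differ only in an ending like _2 or _b are one class to them, and where a whole thing is asked for, a point or a joint stands for the part that bears it (a point fixed in the world has none). Each returns a list of dicts, best first, with "conf" (0 to 1); they miss things now and then, are a little off and sometimes report something else, mostly with a low value. They report only what shows in the picture. A call takes as long as a camera call. They do not tell look-alikes from the thing itself.
- look_for(thing, camera): "box" ([left, top, width, height] as shares, 0 to 1, of the picture: columns of its width, rows of its height, round what is visible of it).
- regions_of(thing, camera): "region" (420x560 bool, what is visible of it) and "box" ([left, top, width, height] as shares, 0 to 1, of the picture: columns of its width, rows of its height, round what is visible of it).
- landmark_of(thing, camera): "at" ([row, column] as shares, 0 to 1, of the picture: columns of its width, rows of its height: a listed point, or the origin of a listed thing).
The state is a dict: "clock": time; "joints": joint angles; "dq": joint speeds; "joint_efforts": joint torques, N m; "position": TCP position; "ee_rot": TCP orientation; "force": force on the tool from outside, world axes, zero at the start; "ft_torque": the same for the moment, N m; "width": opening from 0.0 (shut) to 1.0 (fully open); "gripper_force": force on a finger pad.
Only numpy, scipy, OpenCV 4.12 (cv2) and the standard library are available. Lean on these libraries where they do the work, as an engineer would, in place of code of your own. Each camera call takes 0.05 s, during which the arm holds its last target. There are 200 camera calls.

### The job

Lay out the sample pattern on the white print board, whose wooden rail marks its back: the hexagon tile midway between the stuck square tile and the stuck round tile, and the small square tile centred on top of the hexagon; the trim bar behind the square tile and the oblong tile in front of the round tile, each centred on that tile, lengthwise parallel to the rail, and leaving a gap of about 2.5 cm to it. Everything lies flat, and the ink tin and the tape roll stay where they are.

Things in the scene. Friction and masses are not known exactly. Their poses are not given: they have to be found in the camera images.
- board: White board fixed on the table, a little turned: 12 mm thick, its x from -115 to +125 mm, y from -130 to +130 mm, with a wooden rail (brass hinges) 14 mm high on it at x +100 to +125 mm. The rail side is the back; the front faces the robot. Origin: on the underside, midway between the two stuck tiles; x points to the rail, y to the left along it, z up.
- square_tile: Square bisque tile with a printed ornament, 50 x 50 x 12 mm, stuck fast on the board, 70 mm to the left or to the right of the board's origin (it changes places with the round tile). Origin: centre of its underside; z up. Its axes are parallel to the board's (x to the rail).
- round_tile: Round bisque tile with a printed ornament, 50 mm in diameter, 12 mm thick, stuck fast on the board, 70 mm from the board's origin on the other side from the square tile. Origin: centre of its underside; z up. Its axes are parallel to the board's (x to the rail).
- hex_tile: Loose plain hexagonal bisque tile, 46 mm across flats (53 mm across corners), 12 mm thick, about 45 g, lying flat on the table. Origin: centre of its underside; z up. One pair of parallel flats faces its +x and -x.
- small_tile: Loose small plain square bisque tile, 28 x 28 x 12 mm, about 20 g, lying flat on the table. Origin: centre of its underside; z up. Sides along its x and y.
- half_tile: Loose plain oblong bisque tile, 30 mm (its x) by 60 mm (its y) by 12 mm thick, about 45 g, lying flat on the table. Origin: centre of its underside; z up.
- trim_bar: Loose slim bisque trim bar with rounded edges, 18 mm (its x) by 80 mm long (its y) by 18 mm high, about 50 g, lying on the table. Origin: centre of its underside; z up.
- ink_tin: Bystander: closed metal ink tin with a dark spot on its lid, 66 mm in diameter, 48 mm high, standing loose on the left of the table. Origin: centre of its underside; z up.
- tape_roll: Bystander: paper tape roll lying flat and loose on the right of the table, 68 mm outer diameter, 25 mm high. Origin: centre of its underside; z up.
Not all that is in view belongs to the job. What is shaped like the trim_bar but orange or yellow is not meant.

How it is judged:
By the outcome, as a careful person would: the job done as asked, in the order asked, and still so for the second after the job is handed in, with the robot touching nothing.
It also fails if it takes over 109 s, if anything falls off the work surface, if the arm or the gripper's body presses on something with over 40 N, if the wrist force passes 120 N, or if a joint passes its speed limit or range.

## Working session

There is one attempt and no reset: what is moved stays moved. The work goes in short steps, Python scripts to look and compute and a tool call to move; the robot and the scene stay as the last step left them, time stands still between calls to the robot, and variables do not carry over. Pictures are saved under pics/ and viewed, at most 14 in all, crops included, and the job is handed in when it is done.

Besides the shell and the picture viewer there is one more tool, called after "Call:" as name([rows], argument=value, ...), one row to a line, values as JSON. jog_arm: Moves the arm, as the interface text tells. Scaled input: -1 to 1 covers 0.15 m each way for a shift and 2 pi rad each way for a turn. Its arguments: {"type":"object","properties":{"plan":{"type":"array","items":{"type":"object","properties":{"offset":{"type":"array","items":{"type":"number","minimum":-1,"maximum":1}},"twist":{"type":"array","items":{"type":"number","minimum":-1,"maximum":1}},"fingers":{"type":"number"}}}},"newtons":{"type":"number"}},"required":["plan"]}

```bash
mkdir -p pics; ls; python3 - <<'E'
from cell import *
import cv2,numpy as np
s=observe();print(s['position'],s['ee_rot'],s['width'],s['clock'])
for n in('top','scene'):
    im=get_image(n);cv2.imwrite(f'pics/{n}0.png',im[:,:,::-1]);print(n,calibration(n))
    for t in ['board','square_tile','round_tile','hex_tile','small_tile','half_tile','trim_bar','ink_tin','tape_roll']:
        if n=='top':
            print(t,[(round(d['conf'],2),np.round(np.array(d['at'])*[420,560],1).tolist()) for d in landmark_of(t,n)])
E
```

```text
pics
[ 0.25448655 -0.5703131   0.24292918] [-3.07117431e+00 -6.54148586e-01  7.96007322e-04] 0.9978316607907523 0.0
top {'fov_y': 44.55768186340817, 'cx': 273.4256226846465, 'cy': 212.304235925707, 'position': array([ 0.24793309, -0.06504144,  1.24883565]), 'attitude': array([-2.15009774,  2.17098453, -0.10308916])}
board [(0.58, [131.3, 251.2])]
square_tile [(0.78, [131.9, 279.3]), (0.28, [144.4, 404.5])]
round_tile [(0.57, [125.6, 219.1])]
hex_tile [(0.63, [151.3, 97.7])]
small_tile [(0.56, [178.1, 357.3]), (0.55, [131.0, 251.6]), (0.46, [145.1, 406.7])]
half_tile []
trim_bar [(0.85, [304.8, 381.2]), (0.84, [240.4, 464.0]), (0.62, [141.9, 348.2]), (0.57, [252.6, 382.6]), (0.55, [185.5, 359.7])]
ink_tin [(0.57, [204.4, 90.5])]
tape_roll [(0.68, [196.7, 416.1])]
scene {'fov_y': 43.77652993487165, 'cx': 283.6572160512828, 'cy': 209.2596856003039, 'position': array([1.13813959e+00, 8.41722561e-04, 1.19629973e+00]), 'attitude': array([-1.84053106, -1.94974567,  0.6036907 ])}
```

View pics/top0.png

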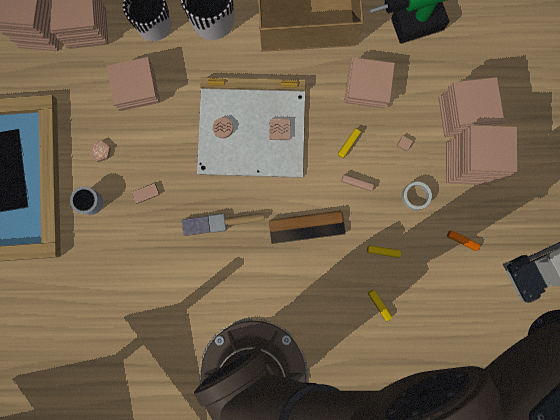

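View pics/scene0.png

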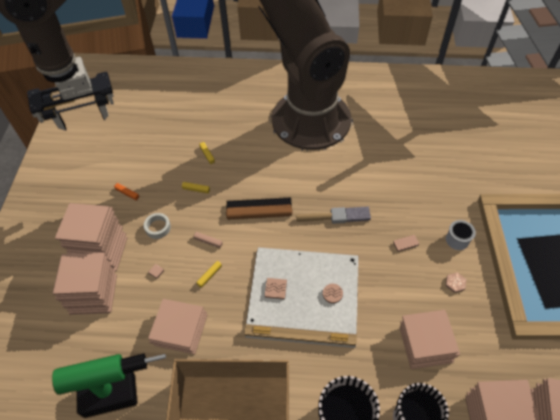

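The top view shows the board (197–307, 78–178) with the rail at its upper edge, the round tile at (223,127) and the square tile at (280,129). The hexagon is at (100,150), the oblong at (147,192), the pink trim bar at (358,182) and the small tile at (405,142). The tin is at (85,200) and the tape at (417,195). The yellow and orange bars are decoys.

```bash
cat > h.py <<'E'
from cell import *
import cv2, numpy as np, json, os
from scipy.spatial.transform import Rotation as R
def project(P,cal,fish):
    Q=R.from_rotvec(cal['attitude']).inv().apply(np.asarray(P,float).reshape(-1,3)-cal['position'])
    f=210/np.tan(np.radians(cal['fov_y'])/2)
    r=np.hypot(Q[:,0],Q[:,1])+1e-12
    k=f*np.arctan2(r,Q[:,2])/r if fish else f/Q[:,2]
    return np.c_[cal['cx']+k*Q[:,0],cal['cy']+k*Q[:,1]]
def ortho(im,cal,fish,c,half,z,res):
    """image up = world +x, left = world +y"""
    n=int(2*half/res); a=half-(np.arange(n)+.5)*res
    X,Y=np.meshgrid(c[0]+a,c[1]+a,indexing='ij')
    uv=project(np.c_[X.ravel(),Y.ravel(),np.full(n*n,z)],cal,fish).astype(np.float32)
    return cv2.remap(im,uv[:,0].reshape(n,n),uv[:,1].reshape(n,n),cv2.INTER_LINEAR)
def o2w(rc,c,half,res): # [row,col] -> world xy
    rc=np.asarray(rc,float); return np.array(c)+half-(rc+.5)*res
def pink(o):
    b=cv2.GaussianBlur(o,(3,3),0).astype(float); return b
def goto(xy,z,yaw=None,start=None):
    """print the jog numbers to reach TCP pose, tool down; yaw = world angle of tool y (mod pi)"""
    s=observe(); p=s['position']; r=R.from_rotvec(s['ee_rot'])
    d=r.inv().apply(np.r_[xy,z]-p)/.15
    yv=r.as_matrix()[:,1]; cur=np.arctan2(yv[1],yv[0]); tw=np.zeros(3)
    if yaw is not None:
        dy=(yaw-cur+np.pi/2)%np.pi-np.pi/2
        g=R.from_rotvec([0,0,dy])*r
        # level the tool
        zt=g.as_matrix()[:,2]; g=R.from_rotvec(np.cross(zt,[0,0,-1]))*g
        tw=(r.inv()*g).as_rotvec()/(2*np.pi)
    print('off',np.round(d,4).tolist(),'twist',np.round(tw,4).tolist(),'cur',np.round(p,4).tolist(),'yaw',round(np.degrees(cur),2),'j7',round(s['joints'][6],2),'t',round(s['clock'],2))
E
python3 - <<'E'
from h import *
im=get_image('top');cal=calibration('top')
f=lambda u,v,z:None
def unproj(u,v,z):
    fl=210/np.tan(np.radians(cal['fov_y'])/2)
    d=R.from_rotvec(cal['attitude']).apply([(u-cal['cx'])/fl,(v-cal['cy'])/fl,1]);return cal['position']+d*(z-cal['position'][2])/d[2]
for n,u,v,z in [('hex',100,150,.012),('half',147,192,.012),('trim',358,182,.018),('small',405,142,.012),('round',223,127,.024),('square',280,129,.024),('tin',85,200,.048),('tape',417,195,.025)]:
    print(n,np.round(unproj(u,v,z),3))
w=get_image('wrist');print(calibration('wrist'));cv2.imwrite('pics/w0.png',w[:,:,::-1]);s=observe();print(R.from_rotvec(s['ee_rot']).as_matrix().round(3))
goto([.4,-.32],.2)
E
```

```text
hex [0.54  0.376 0.012]
half [0.434 0.258 0.012]
trim [ 0.452 -0.257  0.018]
small [ 0.552 -0.375  0.012]
round [0.591 0.071 0.024]
square [ 0.585 -0.069  0.024]
tin [0.411 0.396 0.048]
tape [ 0.418 -0.396  0.025]
{'fov_y': 65.70646984690485, 'cx': 282.9175606672083, 'cy': 208.3877651982923, 'position': array([ 0.32290151, -0.54054655,  0.38602236]), 'attitude': array([ 2.43231417, -1.57636826, -0.2216655 ])}
[[ 0.913  0.407  0.   ]
 [ 0.407 -0.913 -0.   ]
 [-0.     0.    -1.   ]]
off [1.5659, -1.1321, 0.2916] twist [0.0, 0.0, 0.0] cur [0.2547, -0.5708, 0.2438] yaw -65.95 j7 -0.08 t 0.65
```

View pics/w0.png

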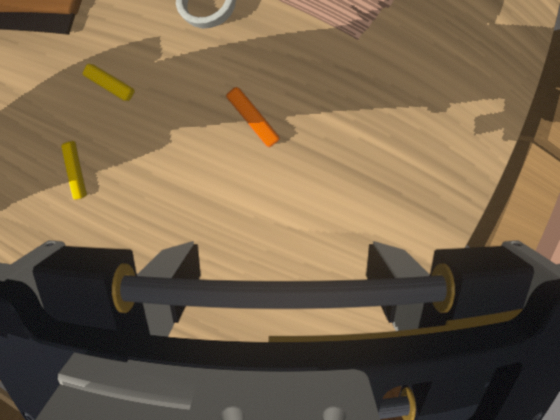

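The wrist camera looks ahead of the fingers: it sees decoys at (250,115), (108,82) and (75,170), and the tape at (205,10). I'll move toward the right-hand parts and look there on the way to the hexagon.

Call:
jog_arm([
  {"offset":[0.66,-0.62,0],"twist":[0,0,0],"fingers":1},
  {"offset":[0.66,-0.62,0],"twist":[0,0,0],"fingers":1},
  {"offset":[0.66,-0.62,0],"twist":[0,0,0],"fingers":1},
])

```text
clock: 1.02
position: [0.3097, -0.4414, 0.244]
ee_rot: [-3.07, -0.663, -0.002]
force: [-0.4, -0.2, 0.1]
width: 0.998
gripper_force: 0.0
```

Call:
jog_arm([
  {"offset":[0.66,-0.62,0],"twist":[0,0,0.067],"fingers":1},
  {"offset":[0.66,-0.62,0],"twist":[0,0,0.067],"fingers":1},
  {"offset":[0.66,-0.62,0],"twist":[0,0,0.067],"fingers":1},
  {"offset":[0.66,-0.62,0],"twist":[0,0,0.067],"fingers":1},
  {"offset":[0.66,-0.62,0],"twist":[0,0,0.067],"fingers":1},
])

```text
clock: 1.65
position: [0.3592, -0.3217, 0.2439]
ee_rot: [3.141, -0.002, 0.0]
force: [0.3, -0.4, 0.7]
width: 1.001
gripper_force: 0.0
```

```bash
python3 - <<'E'
from h import *
cal=calibration('wrist');w=get_image('wrist');np.save('w1.npy',w);np.save('w1c.npy',cal,allow_pickle=True)
s=observe();print(s['dq'].round(3),cal['position'])
o=ortho(w,cal,1,[.5,-.32],.15,.012,.0005)
cv2.imwrite('pics/w1.png',o[:,:,::-1]);goto([.5,.02],.25,-np.pi/2)
E
```

```text
[ 0.005  0.003 -0.001  0.003 -0.002 -0.001 -0.009] [ 0.43390177 -0.32182679  0.38612358]
off [0.9345, -2.2806, -0.0432] twist [0.0001, 0.0, -0.0003] cur [0.3591, -0.3218, 0.2438] yaw -90.12 j7 -0.96 t 1.7
```

View pics/w1.png

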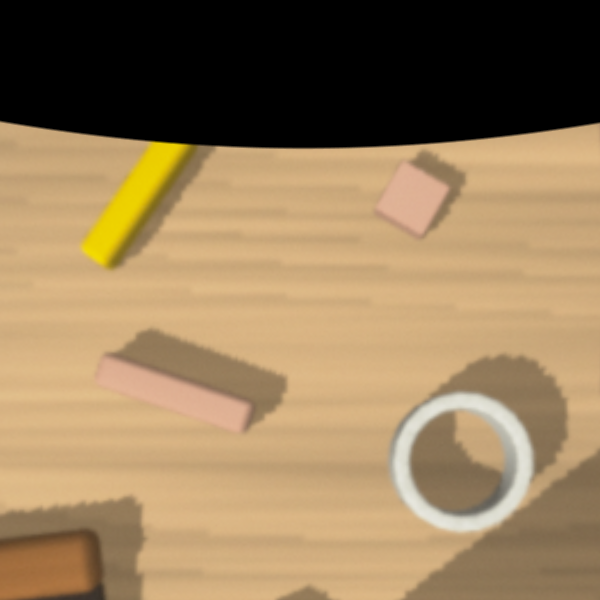

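The rectified view (0.5 mm/px) shows the small tile at (413,200), the trim bar at (175,392), the tape at (462,462) and a yellow decoy at (140,205). I'll fit the known prisms to the segmented masks.

```bash
cat >> h.py <<'E'
from scipy.optimize import minimize
def rect(a,b): return np.array([[a,b],[-a,b],[-a,-b],[a,-b]])/2
def ngon(n,r,ph=0): t=ph+np.arange(n)*2*np.pi/n; return np.c_[r*np.cos(t),r*np.sin(t)]
HEX=ngon(6,.023/np.cos(np.pi/6),np.pi/6)
def fit(im,cal,fish,poly,h,z0,guess,half=.06,res=.0005,yaws=(0,),chan='a',save=None,thr=None):
    """fit prism (poly, z0..z0+h) to the Lab-a segmentation near guess -> x,y,yaw,IoU"""
    c=np.array(guess[:2]); zt=z0+h
    o=ortho(im,cal,fish,c,half,zt,res); a=cv2.GaussianBlur(cv2.cvtColor(o,cv2.COLOR_RGB2LAB)[:,:,1],(3,3),0)
    t,m=cv2.threshold(a,thr or 0,255,cv2.THRESH_BINARY+(0 if thr else cv2.THRESH_OTSU))
    n,lab,st,cen=cv2.connectedComponentsWithStats(m)
    n0=m.shape[0]/2; ok=[i for i in range(1,n) if st[i,4]*res**2>.3*cv2.contourArea(poly.astype(np.float32))]
    k=min(ok,key=lambda i:np.hypot(*(cen[i]-n0))); m=(lab==k).astype(np.uint8)
    C=cal['position']; ctr=o2w(cen[k][::-1],c,half,res)
    def mask(q):
        ca,sa=np.cos(q[2]),np.sin(q[2]); p=poly@np.array([[ca,sa],[-sa,ca]])+q[:2]
        low=C[:2]+(p-C[:2])*(C[2]-zt)/(C[2]-z0)
        w=np.r_[p,low]; px=((c+half-w)/res-.5)[:,::-1]
        hull=cv2.convexHull((px*16).round().astype(np.int32)); g=np.zeros_like(m); cv2.fillConvexPoly(g,hull,1,shift=4); return g
    def cost(q):
        g=mask(q); return 1-(g&m).sum()/(g|m).sum()
    best=None
    for y in yaws:
        q0=np.r_[ctr,y]; r=minimize(cost,q0,method='Nelder-Mead',options=dict(initial_simplex=q0+np.array([[0,0,0],[.003,0,0],[0,.003,0],[0,0,.2]]),xatol=1e-5,fatol=1e-5,maxiter=300))
        if best is None or r.fun<best.fun: best=r
    if save:
        v=o.copy(); cs,_=cv2.findContours(m,0,1); cv2.drawContours(v,cs,-1,(0,0,255),1)
        cs,_=cv2.findContours(mask(best.x),0,1); cv2.drawContours(v,cs,-1,(0,255,0),1); cv2.imwrite(save,v[:,:,::-1])
    q=best.x; return np.round([q[0],q[1],np.degrees(q[2])],4),round(1-best.fun,3),t
SHAPE=dict(small_tile=(rect(.028,.028),.012,[0,.4,.8,1.2]),half_tile=(rect(.03,.06),.012,[0,.8,1.6,2.4]),trim_bar=(rect(.018,.08),.018,[0,.8,1.6,2.4]),hex_tile=(HEX,.012,[0,.3,.6]),square=(rect(.05,.05),.012,[-.1,.1]),round=(ngon(40,.025),.012,[0]))
E
python3 - <<'E'
from h import *
w=np.load('w1.npy');cal=np.load('w1c.npy',allow_pickle=True).item()
for n,g in [('small_tile',(.5935-.45+.4005,-.3765)),('trim_bar',(.454,-.2575))]:
    p,h,y=SHAPE[n]; print(n,fit(w,cal,1,p,h,0,g,.06 if n=='trim_bar' else .03,.0005,y,save=f'pics/f_{n}.png'))
a=cv2.imread('pics/f_small_tile.png');b=cv2.imread('pics/f_trim_bar.png')
cv2.imwrite('pics/f1.png',np.hstack([cv2.resize(a,(390,390)),cv2.resize(b,(390,390))]))
E
```

```text
small_tile (array([ 0.5513, -0.3763, 59.376 ]), np.float64(0.947), 137.0)
trim_bar (array([  0.4523,  -0.2577, 160.6966]), np.float64(0.865), 137.0)
```

View pics/f1.png

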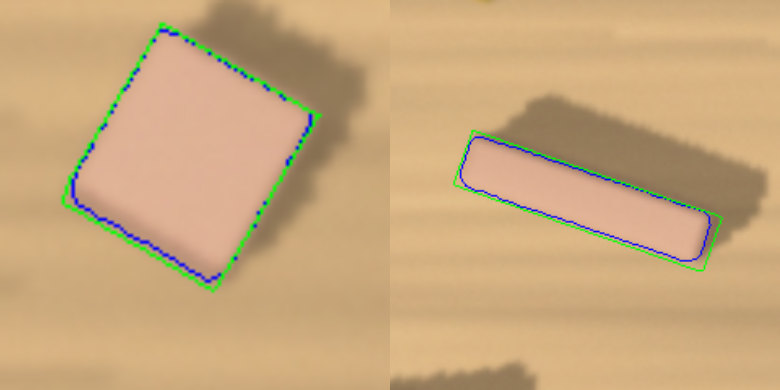

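Call:
jog_arm([
  {"offset":[0.22,-0.72,0],"twist":[0,0,0],"fingers":1},
  {"offset":[0.22,-0.72,0],"twist":[0,0,0],"fingers":1},
  {"offset":[0.22,-0.72,0],"twist":[0,0,0],"fingers":1},
])

```text
clock: 2.08
position: [0.3938, -0.2101, 0.2438]
ee_rot: [-3.141, -0.006, -0.001]
force: [-0.2, -0.6, -0.1]
width: 0.996
gripper_force: 0.0
```

Call:
jog_arm([
  {"offset":[0.25,-0.72,0],"twist":[0,0,0],"fingers":1},
  {"offset":[0.25,-0.72,0],"twist":[0,0,0],"fingers":1},
  {"offset":[0.25,-0.72,0],"twist":[0,0,0],"fingers":1},
])

```text
clock: 2.45
position: [0.4318, -0.1026, 0.2439]
ee_rot: [-3.141, -0.005, -0.001]
force: [0.3, -0.2, -0.6]
width: 1.0
gripper_force: 0.0
```

Call:
jog_arm([
  {"offset":[0.25,-0.72,0],"twist":[0,0,0],"fingers":1},
  {"offset":[0.25,-0.72,0],"twist":[0,0,0],"fingers":1},
  {"offset":[0.25,-0.72,0],"twist":[0,0,0],"fingers":1},
  {"offset":[0.25,-0.72,0],"twist":[0,0,0],"fingers":1},
])

```text
clock: 2.95
position: [0.4682, 0.0011, 0.2434]
ee_rot: [3.141, -0.006, -0.001]
force: [0.5, -0.3, 0.1]
width: 1.0
gripper_force: 0.0
```

The fitted outlines (green) match the tile and bar edges to within about a millimetre. Next is the board, seen from here.

```bash
python3 - <<'E'
from h import *
cal=calibration('wrist');w=get_image('wrist');np.save('w2.npy',w);np.save('w2c.npy',cal,allow_pickle=True)
for n,g in [('square',(.585,-.069)),('round',(.591,.071))]:
    p,h,y=SHAPE[n]; print(n,fit(w,cal,1,p,h,.012,g,.05,.0005,y,save=f'pics/f_{n}.png'))
o=ortho(w,cal,1,[.58,0],.15,.012,.0005); v=o.copy()
# board edges at z=.012 : white = low chroma
cv2.imwrite('pics/b.png',o[:,:,::-1])
a=cv2.imread('pics/f_square.png');b=cv2.imread('pics/f_round.png')
cv2.imwrite('pics/b2.png',np.vstack([np.hstack([b,a]),cv2.resize(cv2.imread('pics/b.png'),(400,400))]))
goto([.44,.376],.243,-np.pi/2)
E
```

```text
square (array([ 0.5871, -0.0689, -2.2205]), np.float64(0.972), 132.0)
round (array([0.5926, 0.0718, 2.3119]), np.float64(0.95), 132.0)
off [-0.1978, -2.4995, 0.0006] twist [0.0002, 0.0001, -0.0007] cur [0.468, 0.0009, 0.2435] yaw -90.25 j7 -1.76 t 3.0
```

View pics/b2.png

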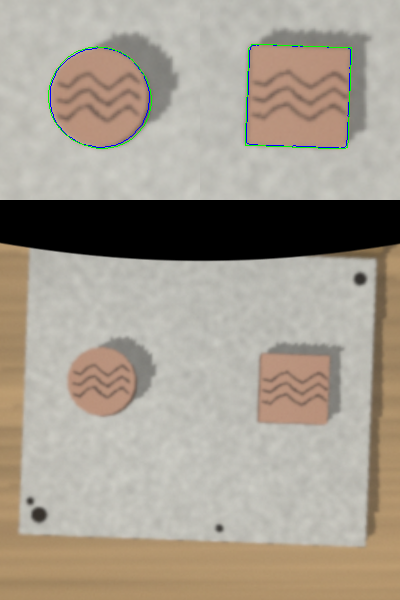

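Call:
jog_arm([
  {"offset":[-0.07,-0.9,0],"twist":[0,0,0],"fingers":1},
  {"offset":[-0.07,-0.9,0],"twist":[0,0,0],"fingers":1},
  {"offset":[-0.07,-0.9,0],"twist":[0,0,0],"fingers":1},
])

```text
clock: 3.38
position: [0.4574, 0.141, 0.244]
ee_rot: [-3.14, -0.003, -0.001]
force: [0.4, -0.2, -0.1]
width: 0.997
gripper_force: 0.0
```

Call:
jog_arm([
  {"offset":[-0.4,-0.9,0],"twist":[0,0,0],"fingers":1},
  {"offset":[-0.4,-0.9,0],"twist":[0,0,0],"fingers":1},
  {"offset":[-0.4,-0.9,0],"twist":[0,0,0],"fingers":1},
  {"offset":[-0.4,-0.9,0],"twist":[0,0,0],"fingers":1},
])

```text
clock: 3.88
position: [0.3982, 0.2733, 0.2436]
ee_rot: [3.141, -0.001, 0.0]
force: [-0.1, -0.4, 0.6]
width: 1.001
gripper_force: 0.0
```

```bash
python3 - <<'E'
from h import *
cal=calibration('wrist');w=get_image('wrist');np.save('w3.npy',w);np.save('w3c.npy',cal,allow_pickle=True)
for n,g,hf in [('hex_tile',(.54,.376),.045),('half_tile',(.434,.258),.05)]:
    p,h,y=SHAPE[n]; print(n,fit(w,cal,1,p,h,0,g,hf,.0005,y,save=f'pics/f_{n}.png'))
a=cv2.imread('pics/f_hex_tile.png');b=cv2.imread('pics/f_half_tile.png')
cv2.imwrite('pics/f3.png',np.hstack([cv2.resize(a,(390,390)),cv2.resize(b,(390,390))]))
goto([.54,.376],.2,None)
E
```

```text
hex_tile (array([ 0.541 ,  0.3788, 18.7782]), np.float64(0.808), 136.0)
half_tile (array([  0.4327,   0.2618, 200.7433]), np.float64(0.952), 137.0)
off [0.9387, -0.6965, 0.2895] twist [0.0, 0.0, 0.0] cur [0.3989, 0.272, 0.2435] yaw -90.15 j7 -2.41 t 3.92
```

View pics/f3.png

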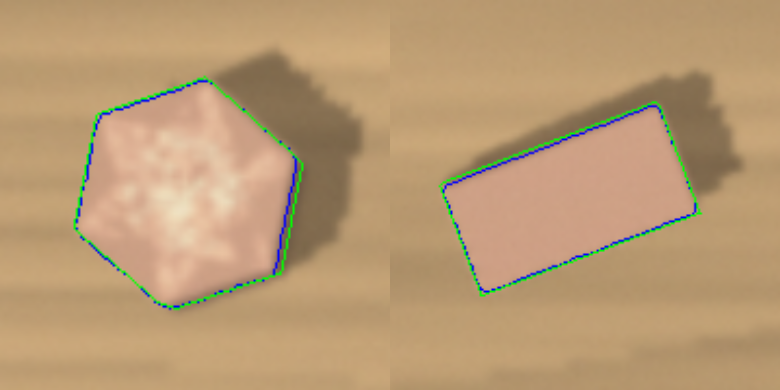

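The hexagon and oblong fits are tight. The board pose comes out as origin (0.590, 0.0015) with yaw -2.24°, and the square tile is on the right. Now I approach the hexagon.

Call:
jog_arm([
  {"offset":[0.947,-0.712,0.82],"twist":[0,0,-0.3025],"fingers":1},
  {"offset":[0.947,-0.712,0.82],"twist":[0,0,-0.3025],"fingers":1},
  {"offset":[0.947,-0.712,0.82],"twist":[0,0,-0.3025],"fingers":1},
  {"offset":[0.947,-0.712,0.82],"twist":[0,0,-0.3025],"fingers":1},
  {"offset":[0.947,-0.712,0.82],"twist":[0,0,-0.3025],"fingers":1},
  {"offset":[0.947,-0.712,0.82],"twist":[0,0,-0.3025],"fingers":1},
  {"offset":[0.947,-0.712,0.82],"twist":[0,0,-0.3025],"fingers":1},
  {"offset":[0.947,-0.712,0.82],"twist":[0,0,-0.3025],"fingers":1},
  {"offset":[0.947,-0.712,0.82],"twist":[0,0,-0.3025],"fingers":1},
  {"offset":[0.947,-0.712,0.82],"twist":[0,0,-0.3025],"fingers":1},
  {"offset":[0.947,-0.712,0.82],"twist":[0,0,-0.3025],"fingers":1},
  {"offset":[0.947,-0.712,0.82],"twist":[0,0,-0.3025],"fingers":1},
  {"offset":[0.947,-0.712,0.82],"twist":[0,0,-0.3025],"fingers":1},
  {"offset":[0.947,-0.712,0.82],"twist":[0,0,-0.3025],"fingers":1},
])

```text
clock: 5.68
position: [0.5402, 0.3803, 0.1208]
ee_rot: [1.829, 2.554, -0.0]
force: [-0.3, 0.5, 0.6]
width: 0.999
gripper_force: 0.0
```

```bash
python3 - <<'E'
from h import *
goto([.541,.3788],.019,np.radians(18.78))
E
```

```text
off [-0.0108, 0.0018, 0.6786] twist [0.0, 0.0001, -0.0] cur [0.5402, 0.3803, 0.1208] yaw 18.76 j7 -0.83 t 5.67
```

Call:
jog_arm([
  {"offset":[-0.011,0,0.4],"twist":[0,0,0],"fingers":1},
  {"offset":[-0.011,0,0.6],"twist":[0,0,0],"fingers":0.4},
  {"offset":[-0.011,0,0.678],"twist":[0,0,0],"fingers":0.4},
  {"offset":[-0.011,0,0.678],"twist":[0,0,0],"fingers":0.4},
  {"offset":[-0.011,0,0.678],"twist":[0,0,0],"fingers":-1},
  {"offset":[-0.011,0,0.678],"twist":[0,0,0],"fingers":-1},
  {"offset":[-0.011,0,0.678],"twist":[0,0,0],"fingers":-1},
  {"offset":[-0.011,0,0.678],"twist":[0,0,0],"fingers":-1},
  {"offset":[-0.011,0,0.678],"twist":[0,0,0],"fingers":-1},
  {"offset":[-0.011,0,0.678],"twist":[0,0,0],"fingers":-1},
], newtons=20)

```text
clock: 6.92
position: [0.5409, 0.3791, 0.0197]
ee_rot: [1.828, 2.555, 0.001]
force: [-1.0, -1.1, 7.1]
width: 0.496
gripper_force: 20.0
```

Call:
jog_arm([
  {"offset":[0,0,-0.3],"twist":[0,0,0],"fingers":-1},
  {"offset":[0,0,-0.6],"twist":[0,0,0],"fingers":-1},
  {"offset":[0,0,-0.6],"twist":[0,0,0],"fingers":-1},
])

```text
clock: 7.3
position: [0.5419, 0.3807, 0.1128]
ee_rot: [1.828, 2.554, 0.009]
force: [0.2, 1.0, -0.6]
width: 0.499
gripper_force: 20.0
```

```bash
cat >> h.py <<'E'
PSI=np.radians(-2.24); O=np.array([.58985,.00145])
def bd(x,y): c,s=np.cos(PSI),np.sin(PSI); return O+np.array([c*x-s*y,s*x+c*y])
E
python3 - <<'E'
from h import *
s=observe();print(s['width'],s['gripper_force'])
goto(bd(0,0),.11,PSI)
E
```

```text
0.4986585421490085 19.999841451644897
off [-2.4964, -0.5135, 0.0098] twist [0.0008, -0.0006, 0.0585] cur [0.5419, 0.3807, 0.1128] yaw 18.82 j7 -0.84 t 7.3
```

Call:
jog_arm([
  {"offset":[-0.83,-0.17,0],"twist":[0,0,0],"fingers":-1},
  {"offset":[-0.83,-0.17,0],"twist":[0,0,0],"fingers":-1},
  {"offset":[-0.83,-0.17,0],"twist":[0,0,0],"fingers":-1},
])

```text
clock: 7.68
position: [0.5583, 0.2451, 0.1071]
ee_rot: [1.837, 2.545, -0.009]
force: [0.6, 0.8, -0.0]
width: 0.498
gripper_force: 20.0
```

Call:
jog_arm([
  {"offset":[-0.83,-0.17,0],"twist":[0,0,0],"fingers":-1},
  {"offset":[-0.83,-0.17,0],"twist":[0,0,0],"fingers":-1},
  {"offset":[-0.83,-0.17,0],"twist":[0,0,0],"fingers":-1},
])

```text
clock: 8.05
position: [0.5735, 0.1201, 0.1074]
ee_rot: [1.838, 2.547, -0.007]
force: [0.0, 0.4, -1.2]
width: 0.494
gripper_force: 20.0
```

Call:
jog_arm([
  {"offset":[-0.83,-0.17,0.2],"twist":[0,0,0.0585],"fingers":-1},
  {"offset":[-0.83,-0.17,0.2],"twist":[0,0,0.0585],"fingers":-1},
  {"offset":[-0.83,-0.17,0.2],"twist":[0,0,0.0585],"fingers":-1},
  {"offset":[-0.83,-0.17,0.2],"twist":[0,0,0.0585],"fingers":-1},
  {"offset":[-0.83,-0.17,0.2],"twist":[0,0,0.0585],"fingers":-1},
])

```text
clock: 8.68
position: [0.5888, 0.0034, 0.0793]
ee_rot: [-2.26, -2.181, -0.002]
force: [0.9, 1.1, 0.2]
width: 0.498
gripper_force: 20.0
```

```bash
python3 - <<'E'
from h import *
print(observe()['width'])
goto(bd(0,0),.032,PSI)
E
```

```text
0.49822523210000097
off [-0.013, 0.0072, 0.3156] twist [0.0001, -0.0002, 0.0006] cur [0.5888, 0.0034, 0.0793] yaw -2.02 j7 -0.62 t 8.68
```

Call:
jog_arm([
  {"offset":[-0.013,0.007,0.2],"twist":[0,0,0.0006],"fingers":-1},
  {"offset":[-0.013,0.007,0.3],"twist":[0,0,0.0006],"fingers":-1},
  {"offset":[-0.013,0.007,0.317],"twist":[0,0,0.0006],"fingers":-1},
  {"offset":[-0.013,0.007,0.317],"twist":[0,0,0.0006],"fingers":-1},
  {"offset":[-0.013,0.007,0.317],"twist":[0,0,0.0006],"fingers":0.3},
  {"offset":[-0.013,0.007,0.317],"twist":[0,0,0.0006],"fingers":0.3},
  {"offset":[-0.013,0.007,0.317],"twist":[0,0,0.0006],"fingers":0.3},
  {"offset":[-0.013,0.007,-0.1],"twist":[0,0,0.0006],"fingers":0.3},
  {"offset":[-0.013,0.007,-0.5],"twist":[0,0,0.0006],"fingers":0.3},
])

```text
clock: 9.8
position: [0.5894, -0.0013, 0.1552]
ee_rot: [-2.267, -2.173, 0.001]
force: [1.9, -1.6, 0.3]
width: 0.649
gripper_force: 0.0
```

Call:
jog_arm([
  {"offset":[-0.9,0,-0.4],"twist":[0,0,0],"fingers":0.3},
  {"offset":[-0.9,0,-0.4],"twist":[0,0,0],"fingers":0.3},
  {"offset":[-0.9,0,-0.4],"twist":[0,0,0],"fingers":0.3},
  {"offset":[-0.9,0,-0.4],"twist":[0,0,0],"fingers":0.3},
])

```text
clock: 10.3
position: [0.5841, -0.1387, 0.2145]
ee_rot: [2.272, 2.168, 0.0]
force: [-0.1, 0.1, -0.4]
width: 0.65
gripper_force: 0.0
```

```bash
cat >> h.py <<'E'
def inboard(q): c,s=np.cos(PSI),np.sin(PSI); d=np.array(q[:2])-O; return np.round([1e3*(c*d[0]+s*d[1]),1e3*(-s*d[0]+c*d[1])],1)
E
python3 - <<'E'
from h import *
cal=calibration('wrist');w=get_image('wrist')
for n,g,hf in [('hex_tile',bd(0,0),.038),('square',bd(0,-.07),.04),('round',bd(0,.07),.04)]:
    try:
        p,h,y=SHAPE[n]; r=fit(w,cal,1,p,h,.012,g,hf,.0005,y); print(n,r,inboard(r[0]))
    except Exception as e: print(n,e)
o=ortho(w,cal,1,O,.15,.024,.0006);cv2.imwrite('pics/p1.png',o[:,:,::-1])
goto([.5513,-.3763],.12,np.radians(-30.6))
E
```

```text
hex_tile (array([ 5.900e-01, -8.000e-04, -1.189e+00]), np.float64(0.809), 132.0) [ 0.2 -2.2]
square (array([ 0.5868, -0.0687, -2.3602]), np.float64(0.974), 133.0) [ -0.3 -70.2]
round min() iterable argument is empty
off [-1.6067, -0.1469, 0.6266] twist [0.0, -0.0, 0.078] cur [0.5839, -0.1365, 0.214] yaw -2.53 j7 -0.28 t 10.35
```

View pics/p1.png

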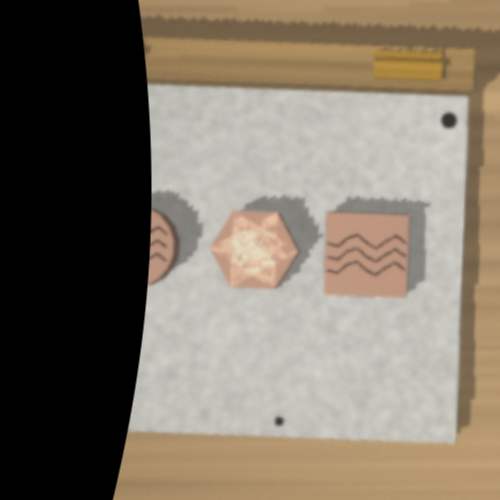

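The hexagon sits about 2 mm too far right: the measured board position is (0.2, -2.2) mm, because I read the pose before the arm had settled. I'll regrasp it, shift it 2.3 mm and let the arm settle from now on.

```bash
python3 - <<'E'
from h import *
goto(bd(0,-.0022),.09,PSI)
E
```

```text
off [0.9058, -0.0013, 0.8271] twist [0.0, -0.0, -0.0008] cur [0.5839, -0.1365, 0.214] yaw -2.53 j7 -0.28 t 10.35
```

Call:
jog_arm([
  {"offset":[0.906,-0.001,0.6],"twist":[0,0,-0.0008],"fingers":0.3},
  {"offset":[0.906,-0.001,0.827],"twist":[0,0,-0.0008],"fingers":0.3},
  {"offset":[0.906,-0.001,0.827],"twist":[0,0,-0.0008],"fingers":0.3},
  {"offset":[0.906,-0.001,0.827],"twist":[0,0,-0.0008],"fingers":0.3},
  {"offset":[0.906,-0.001,0.827],"twist":[0,0,-0.0008],"fingers":0.3},
  {"offset":[0.906,-0.001,0.827],"twist":[0,0,-0.0008],"fingers":0.3},
])

```text
clock: 11.1
position: [0.5902, -0.0011, 0.0908]
ee_rot: [2.263, 2.177, 0.001]
force: [0.3, -0.6, -0.1]
width: 0.65
gripper_force: 0.0
```

Call:
jog_arm([
  {"offset":[0,0,0.2],"twist":[0,0,0],"fingers":0.3},
  {"offset":[0,0,0.385],"twist":[0,0,0],"fingers":0.3},
  {"offset":[0,0,0.385],"twist":[0,0,0],"fingers":0.3},
  {"offset":[0,0,0.385],"twist":[0,0,0],"fingers":0.3},
  {"offset":[0,0,0.385],"twist":[0,0,0],"fingers":-1},
  {"offset":[0,0,0.385],"twist":[0,0,0],"fingers":-1},
  {"offset":[0,0,0.385],"twist":[0,0,0],"fingers":-1},
  {"offset":[0,0,0.385],"twist":[0,0,0],"fingers":-1},
])

```text
clock: 12.1
position: [0.5901, -0.0006, 0.0331]
ee_rot: [2.262, 2.178, 0.001]
force: [-0.9, -1.2, 5.8]
width: 0.493
gripper_force: 20.0
```

```bash
python3 - <<'E'
from h import *
print(observe()['width'],inboard(observe()['position']))
goto(bd(0,0),.032,PSI)
E
```

```text
0.4927115882965103 [ 0.4 -2.1]
off [0.0138, -0.0024, 0.0072] twist [0.0002, 0.0001, 0.0002] cur [0.5901, -0.0006, 0.0331] yaw -2.17 j7 -0.67 t 12.1
```

Call:
jog_arm([
  {"offset":[0.015,-0.002,0],"twist":[0,0,0],"fingers":-1},
  {"offset":[0.015,-0.002,0],"twist":[0,0,0],"fingers":-1},
  {"offset":[0.015,-0.002,0],"twist":[0,0,0],"fingers":-1},
  {"offset":[0.015,-0.002,0],"twist":[0,0,0],"fingers":0.3},
  {"offset":[0.015,-0.002,0],"twist":[0,0,0],"fingers":0.3},
  {"offset":[0.015,-0.002,0],"twist":[0,0,0],"fingers":0.3},
  {"offset":[0.015,-0.002,-0.4],"twist":[0,0,0],"fingers":0.3},
  {"offset":[0.015,-0.002,-0.8],"twist":[0,0,0],"fingers":0.3},
])

```text
clock: 13.1
position: [0.5889, 0.002, 0.1531]
ee_rot: [-2.261, -2.179, 0.001]
force: [1.2, -0.5, -0.3]
width: 0.646
gripper_force: 0.0
```

Call:
jog_arm([
  {"offset":[-0.9,0,-0.4],"twist":[0,0,0],"fingers":0.3},
  {"offset":[-0.9,0,-0.4],"twist":[0,0,0],"fingers":0.3},
  {"offset":[-0.9,0,-0.4],"twist":[0,0,0],"fingers":0.3},
  {"offset":[-0.9,0,-0.4],"twist":[0,0,0],"fingers":0.3},
  {"offset":[-0.9,0,-0.4],"twist":[0,0,0],"fingers":0.3},
])

```text
clock: 13.72
position: [0.5841, -0.1316, 0.2118]
ee_rot: [-2.26, -2.18, -0.0]
force: [-0.8, -0.2, -0.4]
width: 0.648
gripper_force: 0.0
```

```bash
python3 - <<'E'
from h import *
cal=calibration('wrist');w=get_image('wrist')
for n,g,hf in [('hex_tile',bd(0,0),.038),('square',bd(0,-.07),.04)]:
    p,h,y=SHAPE[n]; r=fit(w,cal,1,p,h,.012,g,hf,.0005,y,save=f'pics/q_{n}.png'); print(n,r,inboard(r[0]))
goto([.5513,-.3763],.12,np.radians(-30.6))
E
```

```text
hex_tile (array([5.90400e-01, 3.00000e-04, 5.81557e+01]), np.float64(0.745), 132.0) [ 0.6 -1.1]
square (array([ 0.587 , -0.0686, -2.4712]), np.float64(0.974), 133.0) [ -0.1 -70.1]
off [-1.6414, -0.1608, 0.6099] twist [-0.0002, -0.0001, 0.0794] cur [0.5842, -0.1312, 0.2117] yaw -2.02 j7 -0.28 t 13.78
```

The hexagon is centred to within about 1 mm. The small tile is next.

Call:
jog_arm([
  {"offset":[-0.82,-0.08,0.1],"twist":[0,0,0],"fingers":0.3},
  {"offset":[-0.82,-0.08,0.1],"twist":[0,0,0],"fingers":0.3},
  {"offset":[-0.82,-0.08,0.1],"twist":[0,0,0],"fingers":0.3},
])

```text
clock: 14.15
position: [0.5658, -0.2607, 0.1951]
ee_rot: [-2.269, -2.171, 0.006]
force: [1.1, 0.8, -1.0]
width: 0.651
gripper_force: 0.0
```

Call:
jog_arm([
  {"offset":[-0.82,-0.08,0.5],"twist":[0,0,0.0794],"fingers":0},
  {"offset":[-0.82,-0.08,0.5],"twist":[0,0,0.0794],"fingers":0},
  {"offset":[-0.82,-0.08,0.5],"twist":[0,0,0.0794],"fingers":0},
  {"offset":[-0.82,-0.08,0.5],"twist":[0,0,0.0794],"fingers":0},
  {"offset":[-0.82,-0.08,0.5],"twist":[0,0,0.0794],"fingers":0},
  {"offset":[-0.82,-0.08,0.5],"twist":[0,0,0.0794],"fingers":0},
  {"offset":[-0.82,-0.08,0.5],"twist":[0,0,0.0794],"fingers":0},
])

```text
clock: 15.02
position: [0.5517, -0.3771, 0.1229]
ee_rot: [2.729, 1.556, 0.001]
force: [0.6, 0.2, 0.4]
width: 0.502
gripper_force: 0.0
```

```bash
python3 - <<'E'
from h import *
goto([.5513,-.3763],.019,np.radians(-30.6))
E
```

```text
off [0.003, -0.0059, 0.6928] twist [0.0001, -0.0, -0.0] cur [0.5517, -0.3771, 0.1229] yaw -30.62 j7 -0.37 t 15.03
```

Call:
jog_arm([
  {"offset":[0.003,-0.006,0.4],"twist":[0,0,0],"fingers":0},
  {"offset":[0.003,-0.006,0.65],"twist":[0,0,0],"fingers":0},
  {"offset":[0.003,-0.006,0.69],"twist":[0,0,0],"fingers":0},
  {"offset":[0.003,-0.006,0.69],"twist":[0,0,0],"fingers":0},
  {"offset":[0.003,-0.006,0.69],"twist":[0,0,0],"fingers":-1},
  {"offset":[0.003,-0.006,0.69],"twist":[0,0,0],"fingers":-1},
  {"offset":[0.003,-0.006,0.69],"twist":[0,0,0],"fingers":-1},
  {"offset":[0.003,-0.006,0.69],"twist":[0,0,0],"fingers":-1},
  {"offset":[0.003,-0.006,0.69],"twist":[0,0,0],"fingers":-1},
], newtons=15)

```text
clock: 16.15
position: [0.551, -0.3774, 0.0193]
ee_rot: [2.73, 1.553, 0.001]
force: [-0.9, 0.6, 5.9]
width: 0.304
gripper_force: 15.0
```

Call:
jog_arm([
  {"offset":[0,0,-0.3],"twist":[0,0,0],"fingers":-1},
  {"offset":[0,0,-0.6],"twist":[0,0,0],"fingers":-1},
  {"offset":[0,0,-0.6],"twist":[0,0,0],"fingers":-1},
])

```text
clock: 16.52
position: [0.5528, -0.3779, 0.1126]
ee_rot: [2.726, 1.55, 0.005]
force: [-0.2, 0.8, -0.6]
width: 0.306
gripper_force: 15.0
```

```bash
python3 - <<'E'
from h import *
print(observe()['width'])
goto(bd(.0003,-.0005),.11,PSI)
E
```

```text
0.30608369657746437
off [2.2979, -1.0778, 0.0111] twist [0.001, 0.0002, -0.0792] cur [0.5528, -0.3779, 0.1126] yaw -30.75 j7 -0.38 t 16.52
```

Call:
jog_arm([
  {"offset":[0.77,-0.36,0],"twist":[0,0,0],"fingers":-1},
  {"offset":[0.77,-0.36,0],"twist":[0,0,0],"fingers":-1},
  {"offset":[0.77,-0.36,0],"twist":[0,0,0],"fingers":-1},
])

```text
clock: 16.9
position: [0.5639, -0.2434, 0.1085]
ee_rot: [-2.721, -1.564, -0.002]
force: [-0.1, -0.4, -0.1]
width: 0.303
gripper_force: 15.0
```

Call:
jog_arm([
  {"offset":[0.77,-0.36,0],"twist":[0,0,0],"fingers":-1},
  {"offset":[0.77,-0.36,0],"twist":[0,0,0],"fingers":-1},
  {"offset":[0.77,-0.36,0],"twist":[0,0,0],"fingers":-1},
])

```text
clock: 17.27
position: [0.5762, -0.1174, 0.1086]
ee_rot: [-2.722, -1.563, -0.002]
force: [-0.1, -0.6, 0.1]
width: 0.303
gripper_force: 15.0
```

Call:
jog_arm([
  {"offset":[0.76,-0.36,0.1],"twist":[0,0,-0.0792],"fingers":-1},
  {"offset":[0.76,-0.36,0.1],"twist":[0,0,-0.0792],"fingers":-1},
  {"offset":[0.76,-0.36,0.1],"twist":[0,0,-0.0792],"fingers":-1},
  {"offset":[0.76,-0.36,0.1],"twist":[0,0,-0.0792],"fingers":-1},
  {"offset":[0.76,-0.36,0.1],"twist":[0,0,-0.0792],"fingers":-1},
  {"offset":[0.76,-0.36,0.1],"twist":[0,0,-0.0792],"fingers":-1},
  {"offset":[0.76,-0.36,0.1],"twist":[0,0,-0.0792],"fingers":-1},
])

```text
clock: 18.15
position: [0.5878, 0.0013, 0.0938]
ee_rot: [2.266, 2.175, -0.0]
force: [-0.1, 0.2, -0.6]
width: 0.305
gripper_force: 15.0
```

```bash
python3 - <<'E'
from h import *
print(observe()['width'])
goto(bd(.0003,-.0005),.044,PSI)
E
```

```text
0.3047299549699068
off [-0.0015, 0.0157, 0.3319] twist [0.0, 0.0001, -0.0003] cur [0.5878, 0.0013, 0.0938] yaw -2.34 j7 -0.62 t 18.15
```

Call:
jog_arm([
  {"offset":[-0.001,0.016,0.2],"twist":[0,0,0],"fingers":-1},
  {"offset":[-0.001,0.016,0.31],"twist":[0,0,0],"fingers":-1},
  {"offset":[-0.001,0.016,0.332],"twist":[0,0,0],"fingers":-1},
  {"offset":[-0.001,0.016,0.332],"twist":[0,0,0],"fingers":-1},
  {"offset":[-0.001,0.016,0.332],"twist":[0,0,0],"fingers":-1},
  {"offset":[-0.001,0.016,0.332],"twist":[0,0,0],"fingers":-0.1},
  {"offset":[-0.001,0.016,0.332],"twist":[0,0,0],"fingers":-0.1},
  {"offset":[-0.001,0.016,0.332],"twist":[0,0,0],"fingers":-0.1},
  {"offset":[-0.001,0.016,0],"twist":[0,0,0],"fingers":-0.1},
  {"offset":[-0.001,0.016,-0.4],"twist":[0,0,0],"fingers":-0.1},
])

```text
clock: 19.4
position: [0.5892, 0.0018, 0.154]
ee_rot: [-2.262, -2.177, 0.003]
force: [1.3, -0.7, -0.1]
width: 0.451
gripper_force: 0.0
```

Call:
jog_arm([
  {"offset":[-0.9,-0.1,-0.4],"twist":[0,0,0],"fingers":-0.1},
  {"offset":[-0.9,-0.1,-0.4],"twist":[0,0,0],"fingers":-0.1},
  {"offset":[-0.9,-0.1,-0.4],"twist":[0,0,0],"fingers":-0.1},
  {"offset":[-0.9,-0.1,-0.4],"twist":[0,0,0],"fingers":-0.1},
  {"offset":[-0.9,-0.1,-0.4],"twist":[0,0,0],"fingers":-0.1},
])

```text
clock: 20.02
position: [0.5698, -0.131, 0.2134]
ee_rot: [-2.262, -2.179, -0.001]
force: [0.3, -0.9, 0.1]
width: 0.45
gripper_force: 0.0
```

```bash
python3 - <<'E'
from h import *
cal=calibration('wrist');w=get_image('wrist')
o=ortho(w,cal,1,O,.06,.036,.0002);cv2.imwrite('pics/p2.png',o[:,:,::-1])
goto([.4523,-.2577],.12,np.radians(-19.3))
E
```

```text
off [-0.876, -0.751, 0.6216] twist [-0.0001, -0.0001, 0.0478] cur [0.5697, -0.1306, 0.2133] yaw -2.1 j7 -0.28 t 20.07
```

View pics/p2.png

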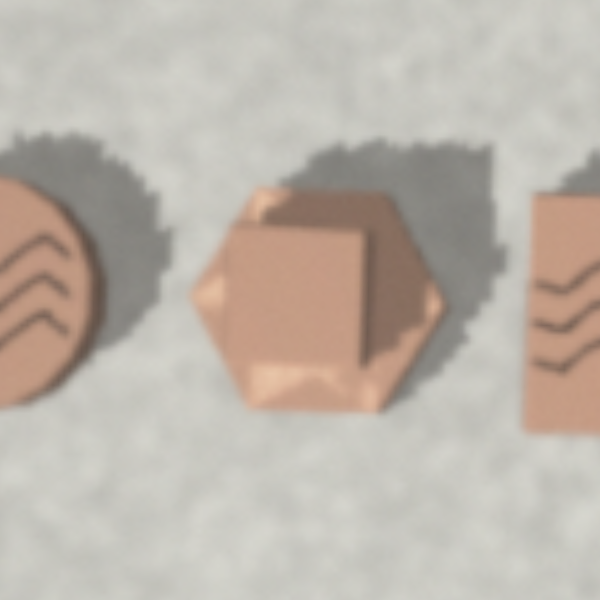

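In this view the small tile's centre is at about (296,296) and the hexagon's, corrected for parallax, at about (307,297). The small tile is about 2 mm too far left on the hexagon, so I'll nudge it.

```bash
python3 - <<'E'
from h import *
goto(bd(.0005,.0007),.10,PSI)
E
```

```text
off [0.8887, 0.1054, 0.756] twist [-0.0001, -0.0001, 0.0004] cur [0.5697, -0.1306, 0.2133] yaw -2.1 j7 -0.28 t 20.07
```

Call:
jog_arm([
  {"offset":[0.889,0.105,0.5],"twist":[0,0,0.0004],"fingers":-0.1},
  {"offset":[0.889,0.105,0.756],"twist":[0,0,0.0004],"fingers":-0.1},
  {"offset":[0.889,0.105,0.756],"twist":[0,0,0.0004],"fingers":-0.1},
  {"offset":[0.889,0.105,0.756],"twist":[0,0,0.0004],"fingers":-0.1},
  {"offset":[0.889,0.105,0.756],"twist":[0,0,0.0004],"fingers":-0.1},
  {"offset":[0.889,0.105,0.756],"twist":[0,0,0.0004],"fingers":-0.1},
])

```text
clock: 20.82
position: [0.5913, -0.0006, 0.1011]
ee_rot: [2.267, 2.173, 0.001]
force: [-0.3, 1.1, 0.6]
width: 0.449
gripper_force: 0.0
```

Call:
jog_arm([
  {"offset":[0,0,0.25],"twist":[0,0,0],"fingers":-0.1},
  {"offset":[0,0,0.367],"twist":[0,0,0],"fingers":-0.1},
  {"offset":[0,0,0.367],"twist":[0,0,0],"fingers":-0.1},
  {"offset":[0,0,0.367],"twist":[0,0,0],"fingers":-0.1},
  {"offset":[0,0,0.367],"twist":[0,0,0],"fingers":-1},
  {"offset":[0,0,0.367],"twist":[0,0,0],"fingers":-1},
  {"offset":[0,0,0.367],"twist":[0,0,0],"fingers":-1},
  {"offset":[0,0,0.367],"twist":[0,0,0],"fingers":-1},
  {"offset":[0,0,0.353],"twist":[0,0,0],"fingers":-1},
  {"offset":[0,0,0.353],"twist":[0,0,0],"fingers":-1},
])

```text
clock: 22.08
position: [0.5908, 0.0002, 0.0475]
ee_rot: [2.267, 2.175, 0.0]
force: [0.3, -1.0, -0.3]
width: 0.301
gripper_force: 15.0
```

```bash
python3 - <<'E'
from h import *
print(observe()['width'],inboard(observe()['position']))
goto(bd(.0005,-.001),.044,PSI)
E
```

```text
0.30135997798310454 [ 1.  -1.2]
off [0.0013, -0.0032, 0.023] twist [0.0, -0.0, -0.0004] cur [0.5908, 0.0002, 0.0475] yaw -2.38 j7 -0.66 t 22.07
```

Call:
jog_arm([
  {"offset":[-0.012,0,0],"twist":[0,0,0],"fingers":-1},
  {"offset":[-0.012,0,0],"twist":[0,0,0],"fingers":-1},
  {"offset":[-0.012,0,0.016],"twist":[0,0,0],"fingers":-1},
  {"offset":[-0.012,0,0.016],"twist":[0,0,0],"fingers":-1},
  {"offset":[-0.012,0,0.016],"twist":[0,0,0],"fingers":-1},
  {"offset":[-0.012,0,0.016],"twist":[0,0,0],"fingers":-0.1},
  {"offset":[-0.012,0,0.016],"twist":[0,0,0],"fingers":-0.1},
  {"offset":[-0.012,0,0.016],"twist":[0,0,0],"fingers":-0.1},
  {"offset":[-0.012,0,-0.3],"twist":[0,0,0],"fingers":-0.1},
  {"offset":[-0.012,0,-0.7],"twist":[0,0,0],"fingers":-0.1},
])

```text
clock: 23.32
position: [0.5898, -0.0018, 0.1523]
ee_rot: [-2.265, -2.174, 0.003]
force: [0.7, -1.3, 1.2]
width: 0.449
gripper_force: 0.0
```

Call:
jog_arm([
  {"offset":[-0.9,-0.1,-0.4],"twist":[0,0,0],"fingers":-0.1},
  {"offset":[-0.9,-0.1,-0.4],"twist":[0,0,0],"fingers":-0.1},
  {"offset":[-0.9,-0.1,-0.4],"twist":[0,0,0],"fingers":-0.1},
  {"offset":[-0.9,-0.1,-0.4],"twist":[0,0,0],"fingers":-0.1},
  {"offset":[-0.9,-0.1,-0.4],"twist":[0,0,0],"fingers":-0.1},
])

```text
clock: 23.95
position: [0.57, -0.1344, 0.212]
ee_rot: [-2.265, -2.176, -0.001]
force: [-0.5, 0.8, 0.3]
width: 0.453
gripper_force: 0.0
```

```bash
python3 - <<'E'
from h import *
cal=calibration('wrist');w=get_image('wrist')
o=ortho(w,cal,1,O,.06,.036,.0002)
for z,x,y,p,col in [(.036,.0005,-.001,rect(.028,.028),(0,255,0)),(.024,.0005,-.0012,HEX,(0,0,255)),(.024,0,-.07,rect(.05,.05),(255,0,0))]:
    q=np.array([bd(*(a+[x,y])) for a in p]);C=cal['position'];q=C[:2]+(q-C[:2])*(C[2]-.036)/(C[2]-z)
    cv2.polylines(o,[((O+.06-q)/.0002)[:,::-1].round().astype(np.int32)],True,col,1)
cv2.imwrite('pics/p3.png',o[:,:,::-1])
goto([.4523,-.2577],.12,np.radians(-19.3))
E
```

```text
off [-0.855, -0.7516, 0.6123] twist [-0.0001, -0.0001, 0.0474] cur [0.57, -0.1341, 0.2119] yaw -2.25 j7 -0.28 t 24.0
```

View pics/p3.png

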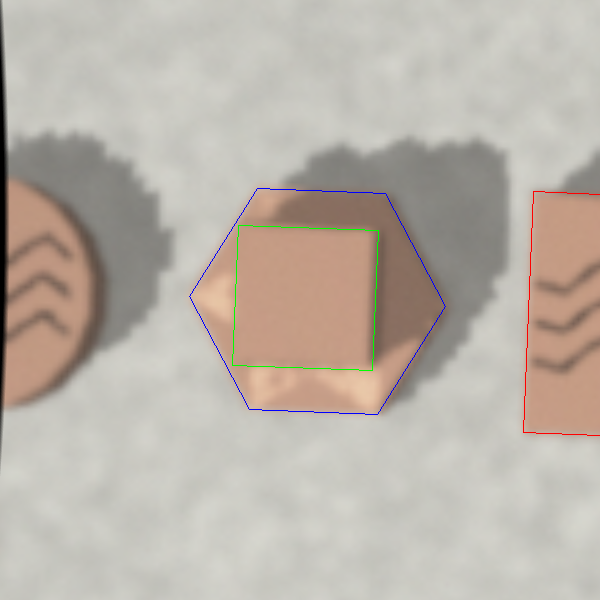

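The drawn outlines match: the hexagon is at about (0.5,-1.2) mm and the small tile is centred on it. Next is the trim bar.

Call:
jog_arm([
  {"offset":[-0.855,-0.752,0],"twist":[0,0,0.0474],"fingers":-0.1},
  {"offset":[-0.855,-0.752,0.3],"twist":[0,0,0.0474],"fingers":-0.1},
  {"offset":[-0.855,-0.752,0.612],"twist":[0,0,0.0474],"fingers":-0.1},
  {"offset":[-0.855,-0.752,0.612],"twist":[0,0,0.0474],"fingers":-0.1},
  {"offset":[-0.855,-0.752,0.612],"twist":[0,0,0.0474],"fingers":-0.1},
  {"offset":[-0.855,-0.752,0.612],"twist":[0,0,0.0474],"fingers":-0.1},
  {"offset":[-0.855,-0.752,0.612],"twist":[0,0,0.0474],"fingers":-0.1},
  {"offset":[-0.855,-0.752,0.612],"twist":[0,0,0.0474],"fingers":-0.1},
])

```text
clock: 25.0
position: [0.453, -0.2588, 0.1213]
ee_rot: [2.563, 1.815, 0.001]
force: [-0.5, 0.1, 0.2]
width: 0.453
gripper_force: 0.0
```

```bash
python3 - <<'E'
from h import *
goto([.4523,-.2577],.022,np.radians(-19.3))
E
```

```text
off [0.0053, -0.008, 0.6619] twist [0.0002, 0.0, -0.0002] cur [0.453, -0.2588, 0.1213] yaw -19.37 j7 -0.34 t 25.0
```

Call:
jog_arm([
  {"offset":[0.005,-0.008,0.35],"twist":[0,0,0],"fingers":-0.1},
  {"offset":[0.005,-0.008,0.6],"twist":[0,0,0],"fingers":-0.1},
  {"offset":[0.005,-0.008,0.662],"twist":[0,0,0],"fingers":-0.1},
  {"offset":[0.005,-0.008,0.662],"twist":[0,0,0],"fingers":-0.1},
  {"offset":[0.005,-0.008,0.662],"twist":[0,0,0],"fingers":-1},
  {"offset":[0.005,-0.008,0.662],"twist":[0,0,0],"fingers":-1},
  {"offset":[0.005,-0.008,0.662],"twist":[0,0,0],"fingers":-1},
  {"offset":[0.005,-0.008,0.662],"twist":[0,0,0],"fingers":-1},
  {"offset":[0.005,-0.008,0.662],"twist":[0,0,0],"fingers":-1},
], newtons=25)

```text
clock: 26.12
position: [0.4518, -0.2586, 0.0221]
ee_rot: [2.564, 1.813, 0.0]
force: [-0.8, -0.6, 7.7]
width: 0.19
gripper_force: 25.0
```

Call:
jog_arm([
  {"offset":[0,0,-0.3],"twist":[0,0,0],"fingers":-1},
  {"offset":[0,0,-0.6],"twist":[0,0,0],"fingers":-1},
  {"offset":[0,0,-0.6],"twist":[0,0,0],"fingers":-1},
  {"offset":[0,0,-0.6],"twist":[0,0,0],"fingers":-1},
])

```text
clock: 26.62
position: [0.4507, -0.2585, 0.111]
ee_rot: [2.565, 1.814, -0.001]
force: [-0.2, -0.6, -0.4]
width: 0.194
gripper_force: 25.0
```

```bash
python3 - <<'E'
from h import *
print(observe()['width'])
goto(bd(.059,-.07),.11,PSI)
E
```

```text
0.19407284281008985
off [1.6135, 0.811, 0.0053] twist [-0.0001, 0.0001, -0.0478] cur [0.4507, -0.2585, 0.111] yaw -19.47 j7 -0.36 t 26.62
```

Call:
jog_arm([
  {"offset":[0.81,0.41,0],"twist":[0,0,0],"fingers":-1},
  {"offset":[0.81,0.41,0],"twist":[0,0,0],"fingers":-1},
  {"offset":[0.81,0.41,0],"twist":[0,0,0],"fingers":-1},
  {"offset":[0.81,0.41,0],"twist":[0,0,0],"fingers":-1},
])

```text
clock: 27.12
position: [0.5491, -0.1633, 0.1098]
ee_rot: [-2.561, -1.816, 0.003]
force: [0.1, -0.5, -1.1]
width: 0.193
gripper_force: 25.0
```

Call:
jog_arm([
  {"offset":[0.8,0.4,0.15],"twist":[0,0,-0.0478],"fingers":-1},
  {"offset":[0.8,0.4,0.15],"twist":[0,0,-0.0478],"fingers":-1},
  {"offset":[0.8,0.4,0.15],"twist":[0,0,-0.0478],"fingers":-1},
  {"offset":[0.8,0.4,0.15],"twist":[0,0,-0.0478],"fingers":-1},
  {"offset":[0.8,0.4,0.15],"twist":[0,0,-0.0478],"fingers":-1},
  {"offset":[0.8,0.4,0.15],"twist":[0,0,-0.0478],"fingers":-1},
  {"offset":[0.8,0.4,0.15],"twist":[0,0,-0.0478],"fingers":-1},
  {"offset":[0.8,0.4,0.15],"twist":[0,0,-0.0478],"fingers":-1},
])

```text
clock: 28.12
position: [0.6461, -0.0714, 0.089]
ee_rot: [2.265, 2.177, -0.0]
force: [-0.1, 1.0, -1.0]
width: 0.195
gripper_force: 25.0
```

```bash
python3 - <<'E'
from h import *
print(observe()['width'])
goto(bd(.059,-.07),.0345,PSI)
E
```

```text
0.1945710972493647
off [0.0041, -0.0002, 0.3632] twist [0.0, 0.0001, -0.0001] cur [0.6461, -0.0714, 0.089] yaw -2.26 j7 -0.47 t 28.12
```

Call:
jog_arm([
  {"offset":[0.004,0,0.2],"twist":[0,0,0],"fingers":-1},
  {"offset":[0.004,0,0.33],"twist":[0,0,0],"fingers":-1},
  {"offset":[0.004,0,0.363],"twist":[0,0,0],"fingers":-1},
  {"offset":[0.004,0,0.363],"twist":[0,0,0],"fingers":-1},
  {"offset":[0.004,0,0.363],"twist":[0,0,0],"fingers":-1},
  {"offset":[0.004,0,0.363],"twist":[0,0,0],"fingers":-0.45},
  {"offset":[0.004,0,0.363],"twist":[0,0,0],"fingers":-0.45},
  {"offset":[0.004,0,0.363],"twist":[0,0,0],"fingers":-0.45},
  {"offset":[0.004,0,0.1],"twist":[0,0,0],"fingers":-0.45},
  {"offset":[0.004,0,-0.4],"twist":[0,0,0],"fingers":-0.45},
  {"offset":[0.004,0,-0.4],"twist":[0,0,0],"fingers":-0.45},
])

```text
clock: 29.5
position: [0.6485, -0.0695, 0.1534]
ee_rot: [2.261, 2.175, 0.008]
force: [0.5, -0.5, -0.0]
width: 0.276
gripper_force: 0.0
```

Call:
jog_arm([
  {"offset":[-0.9,-0.1,-0.4],"twist":[0,0,0],"fingers":0.1},
  {"offset":[-0.9,-0.1,-0.4],"twist":[0,0,0],"fingers":0.1},
  {"offset":[-0.9,-0.1,-0.4],"twist":[0,0,0],"fingers":0.1},
  {"offset":[-0.9,-0.1,-0.4],"twist":[0,0,0],"fingers":0.1},
  {"offset":[-0.9,-0.1,-0.4],"twist":[0,0,0],"fingers":0.1},
])

```text
clock: 30.12
position: [0.6258, -0.203, 0.2081]
ee_rot: [-2.262, -2.179, -0.0]
force: [-0.2, 1.4, 0.4]
width: 0.548
gripper_force: 0.0
```

```bash
cat >> h.py <<'E'
def overlay(name,c,items,half=.075,res=.00025,z=.03):
    cal=calibration('wrist');w=get_image('wrist');C=cal['position'];c=np.array(c)
    o=ortho(w,cal,1,c,half,z,res)
    for zt,x,y,p,col in items:
        q=np.array([bd(*(a+[x,y])) for a in p]);q=C[:2]+(q-C[:2])*(C[2]-z)/(C[2]-zt)
        cv2.polylines(o,[((c+half-q)/res)[:,::-1].round().astype(np.int32)],True,col,1)
    cv2.imwrite(name,o[:,:,::-1]); return w,cal
E
python3 - <<'E'
from h import *
w,cal=overlay('pics/p4.png',bd(.035,-.07),[(.030,.059,-.07,rect(.018,.08),(0,255,0)),(.024,0,-.07,rect(.05,.05),(255,0,0))])
p,h,y=SHAPE['trim_bar'];r=fit(w,cal,1,p,h,.012,bd(.059,-.07),.03,.0005,[-.04]);print(r,inboard(r[0]))
E
```

```text
(array([ 0.6458, -0.0683, -2.6285]), np.float64(0.908), 133.0) [ 58.6 -67.5]
```

View pics/p4.png

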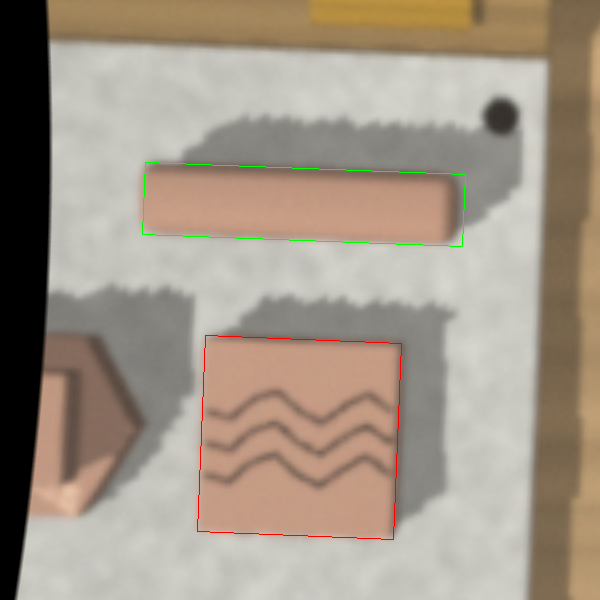

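The bar sits within its target outline, with a gap of about 25 mm to the square tile. Last is the oblong tile.

Call:
jog_arm([
  {"offset":[0.95,-0.35,0],"twist":[0,0,0],"fingers":0.1},
  {"offset":[0.95,-0.35,0],"twist":[0,0,0],"fingers":0.1},
  {"offset":[0.95,-0.35,0],"twist":[0,0,0],"fingers":0.1},
])

```text
clock: 30.55
position: [0.5774, -0.054, 0.2088]
ee_rot: [-2.255, -2.185, -0.001]
force: [0.5, 0.1, -0.8]
width: 0.555
gripper_force: 0.0
```

Call:
jog_arm([
  {"offset":[0.95,-0.35,0],"twist":[0,0,0],"fingers":0.1},
  {"offset":[0.95,-0.35,0],"twist":[0,0,0],"fingers":0.1},
  {"offset":[0.95,-0.35,0],"twist":[0,0,0],"fingers":0.1},
])

```text
clock: 30.92
position: [0.5297, 0.0899, 0.2089]
ee_rot: [-2.255, -2.186, -0.001]
force: [0.5, 0.1, 0.7]
width: 0.548
gripper_force: 0.0
```

Call:
jog_arm([
  {"offset":[0.6,-0.35,0],"twist":[0,0,-0.0638],"fingers":0.1},
  {"offset":[0.6,-0.35,0],"twist":[0,0,-0.0638],"fingers":0.1},
  {"offset":[0.6,-0.35,0],"twist":[0,0,-0.0638],"fingers":0.1},
  {"offset":[0.6,-0.35,0],"twist":[0,0,-0.0638],"fingers":0.1},
  {"offset":[0.6,-0.35,0],"twist":[0,0,-0.0638],"fingers":0.1},
])

```text
clock: 31.55
position: [0.4835, 0.1754, 0.2084]
ee_rot: [-1.789, -2.583, 0.001]
force: [0.2, -0.5, 0.2]
width: 0.549
gripper_force: 0.0
```

```bash
python3 - <<'E'
from h import *
goto([.4327,.2618],.10,np.radians(20.74))
E
```

```text
off [0.6589, -0.1142, 0.7227] twist [-0.0001, 0.0001, -0.0004] cur [0.4835, 0.1754, 0.2084] yaw 20.59 j7 -0.52 t 31.55
```

Call:
jog_arm([
  {"offset":[0.659,-0.114,0.3],"twist":[0,0,-0.0004],"fingers":0.1},
  {"offset":[0.659,-0.114,0.72],"twist":[0,0,-0.0004],"fingers":0.1},
  {"offset":[0.659,-0.114,0.72],"twist":[0,0,-0.0004],"fingers":0.1},
  {"offset":[0.659,-0.114,0.72],"twist":[0,0,-0.0004],"fingers":0.1},
  {"offset":[0.659,-0.114,0.72],"twist":[0,0,-0.0004],"fingers":0.1},
  {"offset":[0.659,-0.114,0.72],"twist":[0,0,-0.0004],"fingers":0.1},
])

```text
clock: 32.3
position: [0.4336, 0.2621, 0.102]
ee_rot: [1.784, 2.584, 0.003]
force: [0.1, -0.6, -0.8]
width: 0.55
gripper_force: 0.0
```

```bash
python3 - <<'E'
from h import *
goto([.4327,.2618],.019,np.radians(20.74))
E
```

```text
off [0.0003, -0.0078, 0.5532] twist [0.0003, 0.0, 0.0] cur [0.4336, 0.2621, 0.102] yaw 20.75 j7 -0.85 t 32.3
```

Call:
jog_arm([
  {"offset":[0,-0.006,0.35],"twist":[0,0,0],"fingers":0.1},
  {"offset":[0,-0.006,0.53],"twist":[0,0,0],"fingers":0.1},
  {"offset":[0,-0.006,0.551],"twist":[0,0,0],"fingers":0.1},
  {"offset":[0,-0.006,0.551],"twist":[0,0,0],"fingers":0.1},
  {"offset":[0,-0.006,0.551],"twist":[0,0,0],"fingers":-1},
  {"offset":[0,-0.006,0.551],"twist":[0,0,0],"fingers":-1},
  {"offset":[0,-0.006,0.551],"twist":[0,0,0],"fingers":-1},
  {"offset":[0,-0.006,0.551],"twist":[0,0,0],"fingers":-1},
  {"offset":[0,-0.006,0.551],"twist":[0,0,0],"fingers":-1},
], newtons=20)

```text
clock: 33.42
position: [0.4318, 0.2624, 0.0187]
ee_rot: [1.782, 2.586, 0.001]
force: [-0.6, -2.2, 7.3]
width: 0.325
gripper_force: 20.0
```

Call:
jog_arm([
  {"offset":[0,0,-0.3],"twist":[0,0,0],"fingers":-1},
  {"offset":[0,0,-0.6],"twist":[0,0,0],"fingers":-1},
  {"offset":[0,0,-0.6],"twist":[0,0,0],"fingers":-1},
  {"offset":[0,0,-0.6],"twist":[0,0,0],"fingers":-1},
])

```text
clock: 33.92
position: [0.4313, 0.2617, 0.1077]
ee_rot: [1.782, 2.586, -0.001]
force: [-0.3, 0.6, -0.5]
width: 0.329
gripper_force: 20.0
```

```bash
python3 - <<'E'
from h import *
print(observe()['width'])
goto(bd(-.065,.07),.09,PSI)
E
```

```text
0.32927372928041676
off [-1.3984, 0.1543, 0.1192] twist [-0.0, 0.0001, 0.0642] cur [0.4313, 0.2617, 0.1077] yaw 20.86 j7 -0.84 t 33.92
```

Call:
jog_arm([
  {"offset":[-0.7,0.077,0],"twist":[0,0,0],"fingers":-1},
  {"offset":[-0.7,0.077,0],"twist":[0,0,0],"fingers":-1},
  {"offset":[-0.7,0.077,0],"twist":[0,0,0],"fingers":-1},
  {"offset":[-0.7,0.077,0],"twist":[0,0,0],"fingers":-1},
])

```text
clock: 34.42
position: [0.4788, 0.1685, 0.1072]
ee_rot: [-1.781, -2.586, 0.001]
force: [-0.5, 0.4, 0.0]
width: 0.325
gripper_force: 20.0
```

Call:
jog_arm([
  {"offset":[-0.698,0.077,0.12],"twist":[0,0,0.0642],"fingers":-1},
  {"offset":[-0.698,0.077,0.12],"twist":[0,0,0.0642],"fingers":-1},
  {"offset":[-0.698,0.077,0.12],"twist":[0,0,0.0642],"fingers":-1},
  {"offset":[-0.698,0.077,0.12],"twist":[0,0,0.0642],"fingers":-1},
  {"offset":[-0.698,0.077,0.12],"twist":[0,0,0.0642],"fingers":-1},
  {"offset":[-0.698,0.077,0.12],"twist":[0,0,0.0642],"fingers":-1},
  {"offset":[-0.698,0.077,0.12],"twist":[0,0,0.0642],"fingers":-1},
])

```text
clock: 35.3
position: [0.5275, 0.0752, 0.0902]
ee_rot: [-2.263, -2.179, -0.0]
force: [0.6, 0.4, -0.9]
width: 0.324
gripper_force: 20.0
```

```bash
python3 - <<'E'
from h import *
print(observe()['width'])
goto(bd(-.065,.07),.0315,PSI)
E
```

```text
0.3235883496214079
off [-0.0083, 0.0011, 0.3914] twist [0.0, -0.0, 0.0002] cur [0.5275, 0.0752, 0.0902] yaw -2.15 j7 -0.79 t 35.3
```

Call:
jog_arm([
  {"offset":[-0.008,0.001,0.2],"twist":[0,0,0],"fingers":-1},
  {"offset":[-0.008,0.001,0.37],"twist":[0,0,0],"fingers":-1},
  {"offset":[-0.008,0.001,0.39],"twist":[0,0,0],"fingers":-1},
  {"offset":[-0.008,0.001,0.39],"twist":[0,0,0],"fingers":-1},
  {"offset":[-0.008,0.001,0.39],"twist":[0,0,0],"fingers":-1},
  {"offset":[-0.008,0.001,0.39],"twist":[0,0,0],"fingers":-0.22},
  {"offset":[-0.008,0.001,0.39],"twist":[0,0,0],"fingers":-0.22},
  {"offset":[-0.008,0.001,0.39],"twist":[0,0,0],"fingers":-0.22},
  {"offset":[-0.008,0.001,0.1],"twist":[0,0,0],"fingers":-0.22},
  {"offset":[-0.008,0.001,-0.4],"twist":[0,0,0],"fingers":-0.22},
  {"offset":[-0.008,0.001,-0.4],"twist":[0,0,0],"fingers":-0.22},
])

```text
clock: 36.67
position: [0.5296, 0.0745, 0.1539]
ee_rot: [2.262, 2.176, 0.008]
force: [-0.1, -0.4, -0.8]
width: 0.392
gripper_force: 0.0
```

Call:
jog_arm([
  {"offset":[-0.9,0,-0.5],"twist":[0,0,0],"fingers":0.1},
  {"offset":[-0.9,0,-0.5],"twist":[0,0,0],"fingers":0.1},
  {"offset":[-0.9,0,-0.5],"twist":[0,0,0],"fingers":0.1},
  {"offset":[-0.9,0,-0.5],"twist":[0,0,0],"fingers":0.1},
  {"offset":[-0.9,0,-0.5],"twist":[0,0,0],"fingers":0.1},
])

```text
clock: 37.3
position: [0.5221, -0.0606, 0.2244]
ee_rot: [-2.263, -2.178, 0.0]
force: [-0.3, 0.6, 0.4]
width: 0.551
gripper_force: 0.0
```

```bash
python3 - <<'E'
from h import *
w,cal=overlay('pics/p5.png',bd(-.02,.035),[(.024,-.065,.07,rect(.03,.06),(0,255,0)),(.024,0,.07,ngon(40,.025),(255,0,0)),(.036,.0005,-.001,rect(.028,.028),(0,255,0)),(.024,.0005,-.0012,HEX,(0,0,255))],.09,.0003,.024)
p,h,y=SHAPE['half_tile'];r=fit(w,cal,1,p,h,.012,bd(-.065,.07),.036,.0005,[-.04]);print(r,inboard(r[0]))
im=get_image('top');cv2.imwrite('pics/top9.png',im[:,:,::-1])
E
```

```text
(array([ 0.5283,  0.0726, -2.1734]), np.float64(0.953), 133.0) [-64.3  68.7]
```

View pics/p5.png

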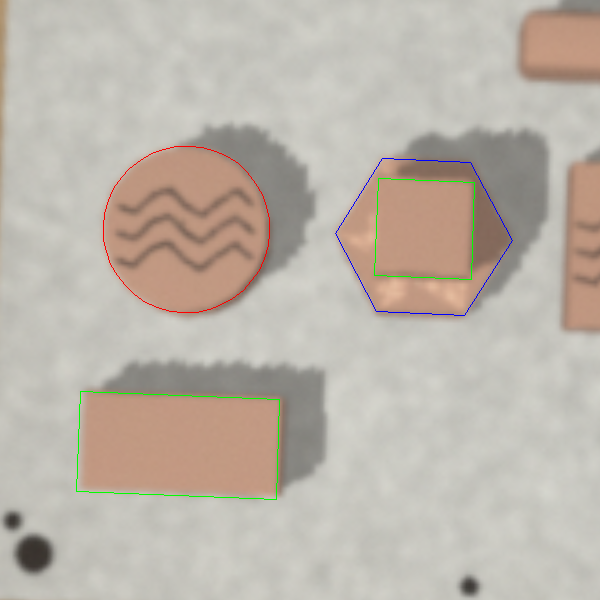

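View pics/top9.png

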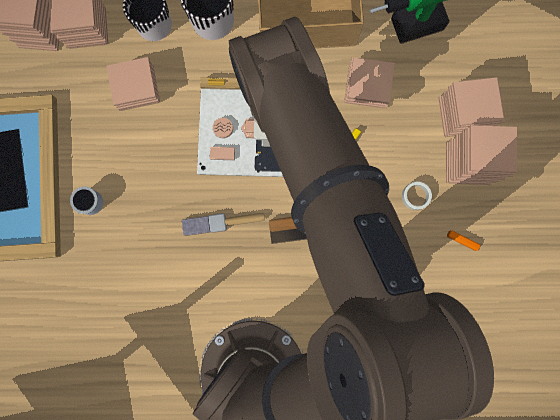

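The oblong is on its outline, about 1 mm off. The hexagon and small tile are unchanged. The tin at (85,200) and the tape at (417,195) haven't moved. The gripper is clear, so I'm handing in.

```bash
python3 -c "
from cell import *
print(sign_off())"
```

```text
the job is handed in; nothing more can be done
None
```

The pattern is laid out and handed in at about 37 s of the 109 s allowed, with every placed part measuring within about 1–2 mm of its target and the tin and tape where they were; the sign-off gave no verdict.

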